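# Serve the tasting tray out of its carton and hold it over the round pizza

### The job

First fold both half-open long flaps of the cardboard carton well back past upright, then take the small metal tray inside by its upright black grip, lift it out and carry it over the middle of the round pizza pan without letting the loose cherry tomato leave its shallow pocket. Finish while holding: keep the tray in the gripper, level and still, about a hand's breadth or two above the round pizza, for the cook to take the tomato; do not set it down or let go. Leave everything else on the counter where it is.

Things in the scene. Friction and masses are not known exactly. Their poses are not given: they have to be found in the camera images.
- carton_mouth (a point): centre of the open mouth of a plain cardboard carton that is fixed to the counter: outside 210 mm along its x, 170 mm along its y, 75 mm high, walls and floor 5 mm; this point is at the height of the wall tops (75 mm above the counter). Its x axis runs along the long sides, parallel to both flap hinges; its y axis points to the left flap. Short end flaps already hang flat against the outside of the ends (5 mm thicker there)
- flap_left (a joint): angle of the carton's flap on its +y long side: 0 = closed (level, pointing inwards over the mouth), 1.57 = upright, 3.14 = level outwards; it starts half open (0.85 to 1.2) and stays wherever it is left (light friction hinge, under 1 N at the edge). Cardboard flap 200 mm along the hinge, 60 mm from hinge to free edge, 4 mm thick. Pushing the free edge outwards opens it; past upright, push it on outwards
- flap_right (a joint): the same for the flap on the carton's -y long side
- flap_left_hinge (a point): middle of the left flap's hinge line, which runs along the carton's x, 83 mm to +y of the carton centre and 77 mm above the counter
- flap_right_hinge (a point): middle of the right flap's hinge line, 83 mm to -y of the carton centre, 77 mm above the counter
- tray_grip (a point): grasp point on the tray's upright black grip, 82 mm above the tray's underside, on the tray's centre line. The grip is a flat upright bar 14 mm thick along the tray's x, 32 mm wide along its y, with its top 102 mm above the underside (20 mm above this point); free all round above 40 mm. z axis up when the tray is level. The tray lies loose on the carton's floor (its underside 5 mm above the counter), its x nearly along the carton's x (within 0.1 rad); weight about 0.25 kg
- pocket (a point): the pocket that holds the tomato: a point on its axis, 15 mm above its floor (where the tomato's centre is when it lies in the middle), 52 mm to the tray's +x
- tomato_center (a point): centre of a cherry tomato, 30 mm across, about 18 g, rolling loose inside its pocket; its top is 39 mm above the counter at the start
- square_pan: the square pizza pan, 190 mm by 190 mm, 18 mm high, fixed; origin under its centre. Not the one wanted; it may change places with the round one
- shaker_mid (a point): glass shaker, 40 mm across, 90 mm high, its middle; to be left alone
- can_mid (a point): food can, 60 mm across, 85 mm high, its middle; to be left alone
- spoon: steel spoon, 190 mm long along its x, lying on the counter, underside origin; to be left alone
- jar_mid (a point): glass jar, 64 mm across, 85 mm high, its middle; to be left alone
- bowl: white bowl, 100 mm across, 45 mm high, underside origin; to be left alone
- cup_mid (a point): steel cup, 66 mm across, 70 mm high, its middle; to be left alone
- tub: open white plastic tub, 90 by 90 mm, 55 mm high, underside origin; to be left alone
- tray: the tray, origin at the centre of its underside, x along its length, z up: aluminium plate 172 mm (its x) by 100 mm (its y), 4 mm thick, with two round pockets 52 mm inside diameter whose rims stand only 5 mm high, centred 52 mm to +x and -x of the grip
- round_pan: the round pizza pan, 210 mm across, 18 mm high, fixed; origin under its centre, on the counter. A pizza lies in it
Mind the look-alikes: they are no part of the job. Several things have the shape of the tray; the one meant has the colours described above.

How it is judged:
On the way, in this order (a step that is already met when the one before it is completed fails the run):
1. both carton flaps folded back past upright (beyond 100 degrees) (value of joint each of flap_left, flap_right above 1.75 rad), for 0.2 s.
2. tray lifted clear of the carton in the gripper with the tomato in its pocket (height (world z) of tray above 0.085 m and contact force between the fingers and tray above 1 N and distance between tomato_center and pocket below 0.03 m), for 0.2 s.
At the end, for the whole second after the job is handed in: Gripper holds the tray (over 1 N), underside 70-300 mm above the counter, on nothing else, centre within 50 mm of the round pan's centre in plan, tilt under 8 degrees, still (30 mm/s, 0.2 rad/s), tomato within 30 mm of its place in the pocket, both flaps past 92 degrees (value of joint each of flap_left, flap_right above 1.6 rad and horizontal distance between tray and round_pan below 0.05 m and height (world z) of tray between 0.07 and 0.3 m and angle between tray's own z axis and vertical below 0.14 rad and linear speed of tray below 0.03 m/s and angular speed of tray below 0.2 rad/s and distance between tomato_center and pocket below 0.03 m and contact force between the fingers and tray above 1 N and contact force between tray and round_pan below 0.05 N and contact force between tray and square_pan below 0.05 N); the arm keeps its last pose, push and grip.
It fails at once if the tomato leaves its pocket (distance between tomato_center and pocket above 0.035 m).
It fails at once if another thing on the counter is moved by more than 30 mm (distance of any of shaker_mid, can_mid, spoon, jar_mid, bowl, cup_mid, tub from where it was at the start of the episode above 0.03 m).
It also fails if it takes over 70 s, if anything falls off the work surface, if the arm or the gripper's body presses on something with over 40 N, if the wrist force passes 120 N, or if a joint passes its speed limit or range.

### The arm

A 6-joint arm with a two-finger parallel gripper is mounted at the origin on the work surface. World frame = base frame: x ahead of the robot, y to its left, z up, the work surface at z = 0. Lengths are in m, angles in rad, forces in N, time in s.
With the tool pointing down it reaches from about 0.35 to 0.85 m from the base axis. Payload 8.1 kg.
Tool frame: the origin (TCP) lies midway between the tips of the shut fingers; the grasp point (between the pads) lies 19 mm behind it (robot.tcp_to_grasp is the distance from the TCP to the grasp point, in m); z points along the fingers, y is the direction in which the jaws open and shut (so a half turn about z gives the same grasp; the last joint's range is limited). The gripper opens to 93 mm and grips with 3 to 60 N. Pads are 15 mm wide; open, the fingers measure 128 mm over their backs; the gripper's body (75 mm by 188 mm) begins 65 mm behind the grasp point.
Start: joints at [1.153, 0.13, 1.488, -0, 1.523, -0.085], TCP at [0.196, 0.567, 0.219] pointing down, gripper open.
Joint ranges: [-2.96, 2.96], [-0.89, 2.26], [0.02, 2.5], [-1.34, 4.48], [0, 2.73], [-2.66, 2.66]. Speed limits (rad/s): [2.39, 2.39, 2.79, 3.14, 3.14, 3.14].

### API

Orientations are given as a rotation vector (axis times angle).
In Python, from plant import robot gives the robot as it stands.
- The arm moves only by the tool send_rows, never from a script. Its argument "series" is a list of rows, each an object of numbers: "wx", "wy", "wz": the turn, a rotation vector about the world's x, y, z in rad; "dx", "dy", "dz": the shift along the world's x, y, z in cm; "fingers": the closure in counts, from 0 (fully open) to 255 (shut). In form: [{"wx": .., "wy": .., "wz": .., "dx": .., "dy": .., "dz": .., "fingers": ..}, ...]. A call has 1 to 20 rows; each row shifts and turns the pose as measured when the row begins; what a row does not reach is not made up. A row lasts 1/12 s, in which the tool goes at most 41.7 mm and 7.16 degrees, less where a joint would pass 70% of its speed; a pose out of reach is approached as far as the arm can. A call is refused whole if a number of a shift passes 4.17 or a number of a turn 0.125, either way. A call with a gripper value outside its range is refused whole. The fingers move at their own pace and stop on an object; "newtons" is the grip in N (left out, the last holds). Time passes only in rows, so rows that do not move let the fingers close. It gives the time, the measured TCP pose, the force and the opening at its end, in the units of the state.
- robot.read_state(): the state, without advancing time (a new reading comes with each control period).
- robot.read_camera(name): name is "scene" or "side" or "wrist"; returns the picture (384x512x3 uint8, red, green, blue); there is no depth.
- robot.camera_info(name): a dict with "intrinsics" (3x3 intrinsics, pixels), "k1" (the pictures are not rectified: a ray, as slopes to the right and down, at radius r is drawn at 1 + k1 r^2 times it, then the intrinsics apply), "extrinsics" (4x4, takes a point from world to camera coordinates); the wrist camera has in their place "tool_from_camera" (4x4, takes a point from camera to tool coordinates, whose origin is the TCP and whose axes are the flange's). Camera axes: x right, y up, looking along -z (the intrinsics and any distortion apply to the point x, -y, -z); pixel columns grow to the right and rows downward; lengths in m; the calibration is good to about 2 mm. A picture is of the moment at which its call begins: read the wrist's pose just before it. camera_info takes no time and is no camera call.
- robot.close_job(): hands the job in, once; it reports no verdict.
The state is a dict: "t": time; "q": joint angles; "dq": joint speeds; "joint_torque": joint torques, N m; "tool_pos": TCP position; "orientation": TCP orientation; "force": force on the tool from outside, world axes, zero at the start; "wrist_torque": the same for the moment, N m; "opening": finger opening in m.
Only numpy, scipy, OpenCV 4.12 (cv2) and the standard library are available. Lean on these libraries where they do the work, as an engineer would, in place of code of your own. Each camera call takes 0.05 s, during which the arm holds its last target.

## Working session

There is one attempt and no reset: what is moved stays moved. The work goes in short steps, Python scripts to look and compute and a tool call to move; the robot and the scene stay as the last step left them, time stands still between calls to the robot, and variables do not carry over. Pictures are saved under pics/ and viewed, and the job is handed in when it is done.

Besides the shell and the picture viewer there is one more tool, called after "Request:" as name(argument=value, ...), one argument or row to a line, values as JSON. send_rows: Moves the arm, as the interface text tells. Its arguments: {"type":"object","properties":{"series":{"type":"array","items":{"type":"object","properties":{"wx":{"type":"number"},"wy":{"type":"number"},"wz":{"type":"number"},"dx":{"type":"number"},"dy":{"type":"number"},"dz":{"type":"number"},"fingers":{"type":"number"}}}},"newtons":{"type":"number"}},"required":["series"]}

```bash
ls; mkdir -p pics
cat > h.py <<'E'
import numpy as np,cv2
from plant import robot
def save(im,n): cv2.imwrite('pics/'+n,cv2.cvtColor(im,cv2.COLOR_RGB2BGR))
E
python3 - <<'E'
from h import *
s=robot.read_state();print(s)
for c in ['scene','side','wrist']:
    i=robot.camera_info(c);print(c,i)
for c in ['scene','side','wrist']:
    save(robot.read_camera(c),c+'0.png')
E
```

```text
pics
{'t': 0.0, 'q': array([ 1.15259229e+00,  1.31134037e-01,  1.48928888e+00,  1.84654165e-05,
        1.52298632e+00, -8.54095577e-02]), 'dq': array([-8.57445860e-04, -3.25975658e-05,  3.27216699e-05, -1.35032120e-03,
       -8.44014690e-04,  4.25905703e-04]), 'joint_torque': array([ 1.22744590e-03, -5.59825945e+01, -4.91784060e+01,  7.70315691e-02,
        3.48472770e-02, -1.80447287e-04]), 'tool_pos': array([0.19575722, 0.56656611, 0.21759838]), 'orientation': array([-5.20266621e-01, -3.09773524e+00,  2.75586703e-03]), 'force': array([ 0.20013819, -0.33394315, -0.31429125]), 'wrist_torque': array([ 0.02896429,  0.00286599, -0.02390141]), 'opening': 0.09264266360281509}
scene {'intrinsics': array([[356.54950208,   0.        , 256.94206014],
       [  0.        , 356.54950208, 192.9186709 ],
       [  0.        ,   0.        ,   1.        ]]), 'k1': 0.037180007991081516, 'extrinsics': array([[-0.53347754,  0.84575157,  0.01029576,  0.23344156],
       [-0.71308279, -0.45627339,  0.53228519,  0.31704296],
       [ 0.45487872,  0.27662046,  0.84650249, -1.58491967],
       [ 0.      
[... 375 characters left out ...]
582017 ],
       [-0.47985524, -0.45622324,  0.7493993 , -1.21922174],
       [ 0.        ,  0.        ,  0.        ,  1.        ]])}
wrist {'intrinsics': array([[295.388391  ,   0.        , 259.65130468],
       [  0.        , 295.388391  , 194.54007584],
       [  0.        ,   0.        ,   1.        ]]), 'k1': 0.0030351141480431465, 'tool_from_camera': array([[-1.17757948e-04,  9.69853881e-01,  2.43687169e-01,
         6.67573425e-02],
       [ 9.99999896e-01,  6.58456700e-06,  4.57028033e-04,
         3.07295357e-04],
       [ 4.41645837e-04,  2.43687198e-01, -9.69853780e-01,
        -1.66486887e-01],
       [ 0.00000000e+00,  0.00000000e+00,  0.00000000e+00,
         1.00000000e+00]])}
```

View pics/scene0.png

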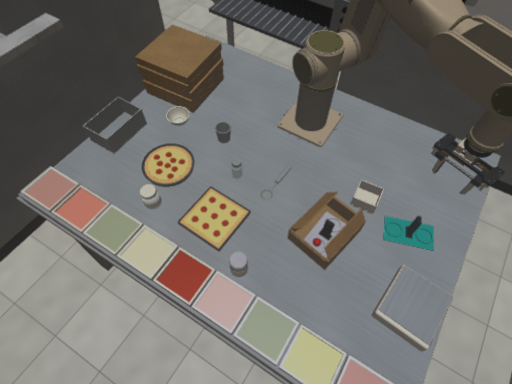

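View pics/side0.png

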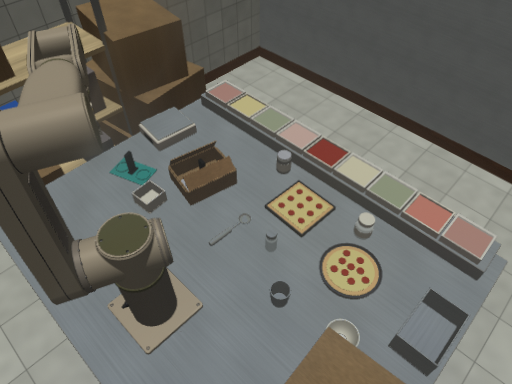

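View pics/wrist0.png

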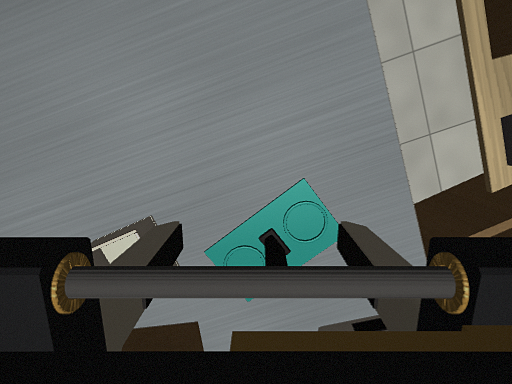

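Scene: the carton is at about (327,230), holding the aluminium tray with its black grip and the red tomato at (317,242). The teal tray at (410,232) is a look-alike. The round pan is at (168,164) and the square pan at (215,217). I'll enlarge these to confirm.

Run:
```python
import cv2
a=cv2.imread('pics/scene0.png');b=cv2.imread('pics/side0.png')
cv2.imwrite('pics/c1.png',cv2.resize(a[180:280,270:400],None,fx=6,fy=6,interpolation=cv2.INTER_CUBIC))
cv2.imwrite('pics/c2.png',cv2.resize(b[130:220,140:260],None,fx=6.5,fy=6.5,interpolation=cv2.INTER_CUBIC))
```

```text
(no output)
```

View pics/c1.png

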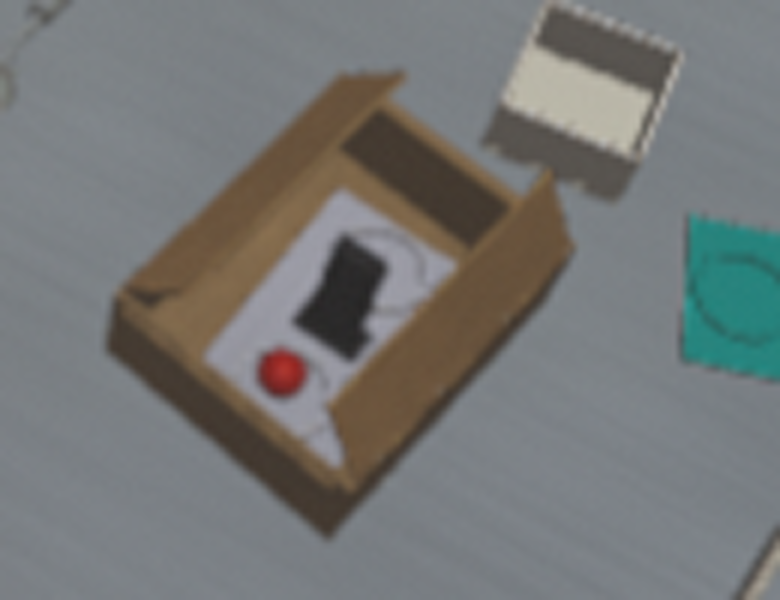

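View pics/c2.png

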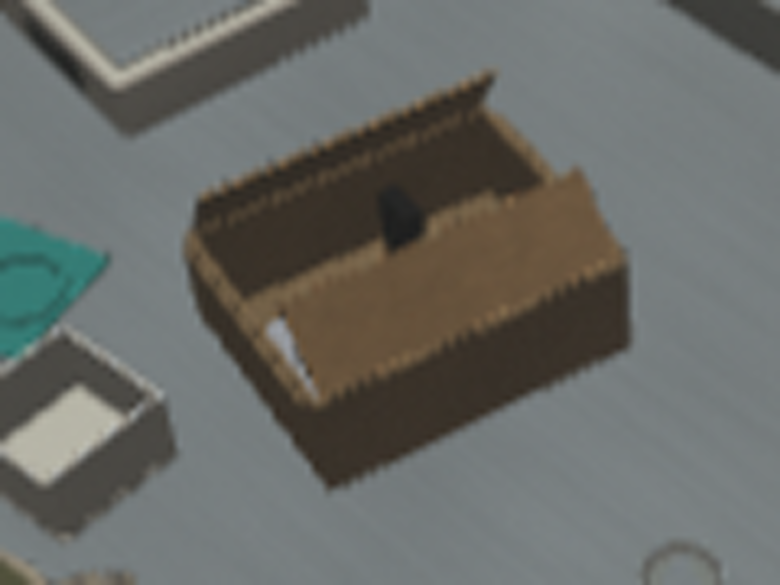

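```bash
cat >> h.py <<'E'
def ray(c,uv):
    i=robot.camera_info(c);K=i['intrinsics']
    p=(np.array(uv,float)-[K[0,2],K[1,2]])/K[0,0]
    q=p.copy()
    for _ in range(20): q=p/(1+i['k1']*(q@q))
    d=np.array([q[0],-q[1],-1.]);
    if c=='wrist':
        from scipy.spatial.transform import Rotation as R
        s=robot.read_state();T=np.eye(4);T[:3,:3]=R.from_rotvec(s['orientation']).as_matrix();T[:3,3]=s['tool_pos']
        M=T@i['tool_from_camera']
    else: M=np.linalg.inv(i['extrinsics'])
    return M[:3,3],M[:3,:3]@d
def onz(c,uv,z):
    o,d=ray(c,uv);return o+d*(z-o[2])/d[2]
def proj(c,P):
    i=robot.camera_info(c);K=i['intrinsics'];E=i['extrinsics']
    if c=='wrist':
        from scipy.spatial.transform import Rotation as R
        s=robot.read_state();T=np.eye(4);T[:3,:3]=R.from_rotvec(s['orientation']).as_matrix();T[:3,3]=s['tool_pos']
        E=np.linalg.inv(T@i['tool_from_camera'])
    X=E[:3,:3]@np.array(P)+E[:3,3]
    q=np.array([X[0],-X[1]])/-X[2];q=q*(1+i['k1']*(q@q))
    return q*K[0,0]+[K[0,2],K[1,2]]
E
python3 - <<'E'
from h import *
f=lambda u,v:(270+u/6,180+v/6); g=lambda u,v:(140+u/6.5,130+v/6.5)
for n,c,p,z in [('near base','scene',f(328,537),0),('left base','scene',f(108,350),0),('lefttop','scene',f(115,295),.075),('neartop','scene',f(348,490),.075),
 ('base','side',g(332,488),0),('base left','side',g(195,305),0),('base right','side',g(630,350),0),('topnear','side',g(318,405),.075),('topleft','side',g(188,240),.075),('topright','side',g(628,262),.075),
 ('griptop1','scene',f(345,235),.107),('griptop2','scene',f(385,265),.107),('griptop','side',g(395,190),.107),
 ('tomato','scene',f(282,372),.024),
 ('trayc','scene',f(343,190),.009),('trayc2','scene',f(205,357),.009),
 ('round','scene',(168,164),.015),('round','side',(351,270),.015),('sq','scene',(215,217),.015),('can','scene',(238,262),.08),('jar','scene',(149,192),.08),('shaker','scene',(237,165),.08),('cup','scene',(223,130),.07),('tub','scene',(368,194),.05),('spoon','scene',(270,190),.0)]:
    print(n,c,onz(c,p,z)[:2].round(4))
E
```

```text
near base scene [0.5792 0.3627]
left base scene [0.5454 0.1999]
lefttop scene [0.5472 0.1983]
neartop scene [0.5812 0.3616]
base side [0.3489 0.2371]
base left side [0.3851 0.4146]
base right side [0.5485 0.1901]
topnear side [0.349  0.2355]
topleft side [0.3796 0.3949]
topright side [0.5508 0.1907]
griptop1 scene [0.4603 0.2942]
griptop2 scene [0.4653 0.3213]
griptop side [0.4751 0.3101]
tomato scene [0.5138 0.2961]
trayc scene [0.3761 0.2707]
trayc2 scene [0.5224 0.252 ]
round scene [ 0.527  -0.3655]
round side [ 0.5301 -0.372 ]
sq scene [ 0.6217 -0.0658]
can scene [0.7403 0.118 ]
jar scene [ 0.6914 -0.2995]
shaker scene [ 0.4205 -0.1013]
cup scene [ 0.298 -0.253]
tub scene [0.2516 0.3687]
spoon scene [0.4038 0.0389]
```

Request:
send_rows(
  series=[
    {"dz": 2, "fingers": 255, "wz": -0.12},
    {"dz": 2, "dx": 1.5, "dy": -1.8, "wz": -0.12},
    {"dx": 1.9, "dy": -2.2, "wz": -0.12},
    {"dx": 1.9, "dy": -2.2, "wz": -0.12},
    {"dx": 1.9, "dy": -2.2, "wz": -0.12},
    {"dx": 1.9, "dy": -2.2, "wz": -0.12},
    {"dx": 1.9, "dy": -2.2, "wz": -0.12},
    {"dx": 1.9, "dy": -2.2, "wz": -0.12},
    {"dx": 1.9, "dy": -2.2, "wz": -0.12},
    {"dx": 1.9, "dy": -2.2, "wz": -0.12},
    {"dx": 1.9, "dy": -2.2, "wz": -0.12},
    {"dx": 1.9, "dy": -2.2, "wz": -0.12},
    {"dx": 1.5, "dy": -1.5},
    {"dx": 0},
  ],
  newtons=30,
)

```text
schema error: expected keys wx, wy, wz, dx, dy, dz, fingers
```

Run:
```python
from h import *
im=robot.read_camera('wrist');save(im,'w1.png')
```

```text
(no output)
```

View pics/w1.png

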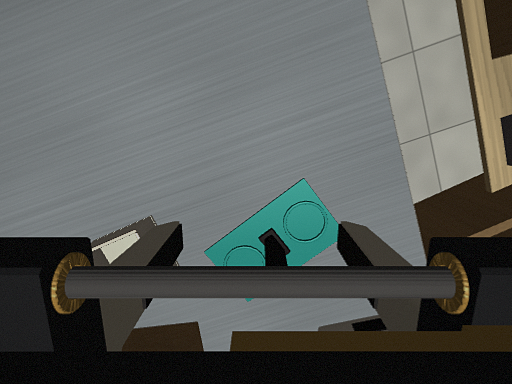

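All keys are required in each row; nothing moved. I'm retrying, aiming for a viewpoint on the carton's -y side because the gripper hides what lies under it.

Request:
send_rows(
  series=[
    {"wx": 0, "wy": 0, "wz": -0.12, "dx": 0, "dy": 0, "dz": 3, "fingers": 255},
    {"wx": 0, "wy": 0, "wz": -0.12, "dx": 1.5, "dy": -2, "dz": 3, "fingers": 255},
    {"wx": 0, "wy": 0, "wz": -0.12, "dx": 2, "dy": -3, "dz": 0, "fingers": 255},
    {"wx": 0, "wy": 0, "wz": -0.12, "dx": 2, "dy": -3, "dz": 0, "fingers": 255},
    {"wx": 0, "wy": 0, "wz": -0.12, "dx": 2, "dy": -3, "dz": 0, "fingers": 255},
    {"wx": 0, "wy": 0, "wz": -0.12, "dx": 2, "dy": -3, "dz": 0, "fingers": 255},
    {"wx": 0, "wy": 0, "wz": -0.12, "dx": 2, "dy": -3, "dz": 0, "fingers": 255},
    {"wx": 0, "wy": 0, "wz": -0.12, "dx": 2, "dy": -3, "dz": 0, "fingers": 255},
    {"wx": 0, "wy": 0, "wz": -0.12, "dx": 2, "dy": -3, "dz": 0, "fingers": 255},
    {"wx": 0, "wy": 0, "wz": -0.12, "dx": 2, "dy": -3, "dz": 0, "fingers": 255},
    {"wx": 0, "wy": 0, "wz": -0.12, "dx": 2, "dy": -3, "dz": 0, "fingers": 255},
    {"wx": 0, "wy": 0, "wz": -0.12, "dx": 2, "dy": -3, "dz": 0, "fingers": 255},
    {"wx": 0, "wy": 0, "wz": 0, "dx": 2, "dy": -3, "dz": 0, "fingers": 255},
    {"wx": 0, "wy": 0, "wz": 0, "dx": 1.5, "dy": -2, "dz": 0, "fingers": 255},
    {"wx": 0, "wy": 0, "wz": 0, "dx": 0, "dy": 0, "dz": 0, "fingers": 255},
  ],
  newtons=30,
)

```text
t: 1.45
tool_pos: [0.4497, 0.1769, 0.2766]
orientation: [-2.492, -1.906, -0.0]
force: [0.8, 1.3, -0.1]
opening: 0.001
```

Run:
```python
from h import *
s=robot.read_state();print(s['t'],s['tool_pos'],s['orientation'],s['q'])
im=robot.read_camera('wrist');save(im,'w2.png')
```

```text
1.45 [0.44965232 0.17694015 0.27661955] [-2.49187221e+00 -1.90575024e+00 -1.95195667e-04] [ 0.26542252 -0.20550777  1.71100973  0.00422866  1.63767759  0.5307031 ]
```

View pics/w2.png

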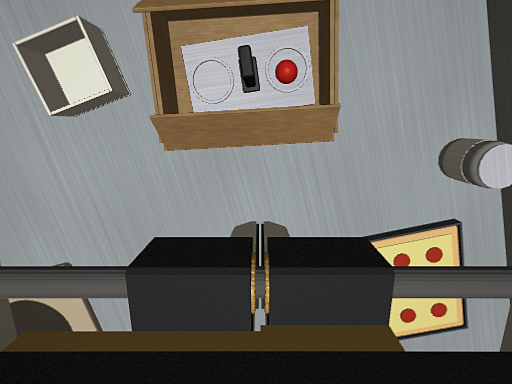

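Clear view. The carton is centred near (240,65), with the silver tray's corners at (182,45), (308,27), (314,104) and (192,112). The black grip is at (248,68) and the tomato at (286,71) in the right-hand pocket. The tray matches the description: silver, black grip, tomato.

Run:
```python
from h import *
im=cv2.imread('pics/w2.png')
cv2.imwrite('pics/w2c.png',cv2.resize(im[0:160,130:345],None,fx=3.7,fy=3.7,interpolation=cv2.INTER_CUBIC))
for n,p,z in [('t1',(182,45),.009),('t2',(308,27),.009),('t3',(314,104),.009),('t4',(192,112),.009),('pk-',(213,81),.012),('pk+',(287,70),.012),('tom',(286,71),.024),('griptop',(246,49),.107),('gripbase',(250,90),.01)]:
    print(n,onz('wrist',p,z)[:2].round(4))
```

```text
t1 [0.3907 0.3665]
t2 [0.5591 0.3433]
t3 [0.5454 0.2458]
t4 [0.3763 0.2804]
pk- [0.4177 0.3116]
pk+ [0.5191 0.2986]
tom [0.5161 0.2962]
griptop [0.4713 0.3173]
gripbase [0.4636 0.2872]
```

View pics/w2c.png

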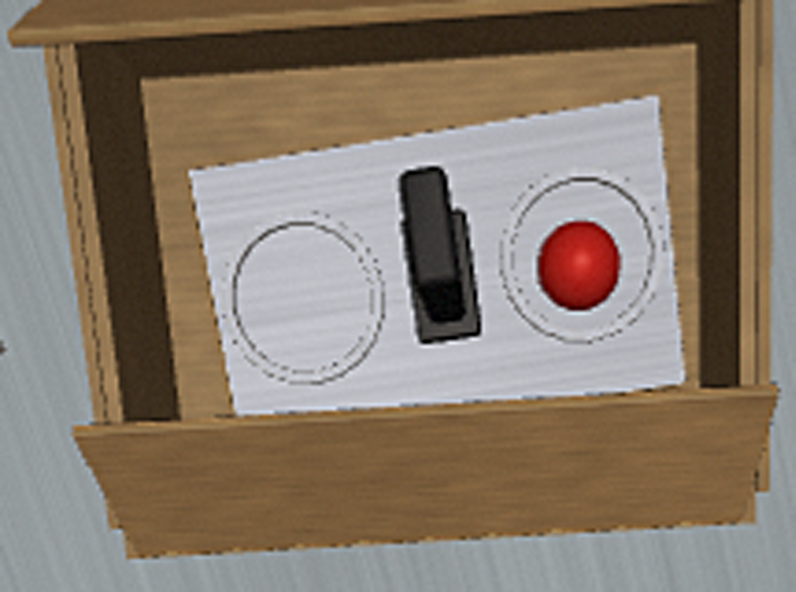

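Request:
send_rows(
  series=[
    {"wx": 0, "wy": 0, "wz": 0.03, "dx": -0.5, "dy": 1.5, "dz": 0, "fingers": 255},
    {"wx": 0, "wy": 0, "wz": 0.03, "dx": -0.5, "dy": 2.2, "dz": 0, "fingers": 255},
    {"wx": 0, "wy": 0, "wz": 0, "dx": -0.5, "dy": 2.2, "dz": 0, "fingers": 255},
    {"wx": 0, "wy": 0, "wz": 0, "dx": -0.5, "dy": 2.2, "dz": 0, "fingers": 255},
    {"wx": 0, "wy": 0, "wz": 0, "dx": -0.4, "dy": 2.2, "dz": -1, "fingers": 255},
    {"wx": 0, "wy": 0, "wz": 0, "dx": -0.3, "dy": 1.8, "dz": -2, "fingers": 255},
    {"wx": 0, "wy": 0, "wz": 0, "dx": 0, "dy": 0.5, "dz": -3, "fingers": 255},
    {"wx": 0, "wy": 0, "wz": 0, "dx": 0, "dy": 0, "dz": -3, "fingers": 255},
    {"wx": 0, "wy": 0, "wz": 0, "dx": 0, "dy": 0, "dz": -1.5, "fingers": 255},
    {"wx": 0, "wy": 0, "wz": 0, "dx": 0, "dy": 0, "dz": 0, "fingers": 255},
  ],
)

```text
t: 2.33
tool_pos: [0.4122, 0.319, 0.1696]
orientation: [-2.419, -1.988, -0.007]
force: [-0.6, 0.0, 0.4]
opening: 0.0003
```

Run:
```python
from h import *
s=robot.read_state();print(s['t'],s['tool_pos'],s['orientation'],'yaw',s['q'][0]-s['q'][5])
a=robot.read_camera('scene');b=robot.read_camera('side')
f=lambda i:cv2.resize(i,None,fx=4,fy=4,interpolation=cv2.INTER_CUBIC)
save(np.hstack([f(a[170:280,290:390]),f(b[130:240,160:260])]),'v3.png')
```

```text
2.3333 [0.41218575 0.31900285 0.16959306] [-2.4194646  -1.98848284 -0.00673078] yaw -0.19343213525013758
```

View pics/v3.png

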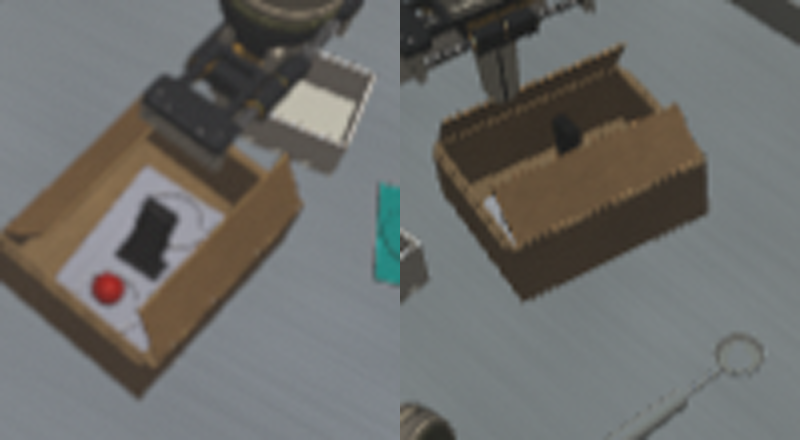

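Request:
send_rows(
  series=[
    {"wx": 0, "wy": 0, "wz": 0, "dx": 0.8, "dy": -1.1, "dz": -1, "fingers": 255},
    {"wx": 0, "wy": 0, "wz": 0, "dx": 0, "dy": 0, "dz": -2.5, "fingers": 255},
    {"wx": 0, "wy": 0, "wz": 0, "dx": 0, "dy": 0, "dz": -2.5, "fingers": 255},
    {"wx": 0, "wy": 0, "wz": 0, "dx": 0, "dy": 0, "dz": -1, "fingers": 255},
    {"wx": 0, "wy": 0, "wz": 0, "dx": 0, "dy": 0, "dz": 0, "fingers": 255},
    {"wx": 0, "wy": 0, "wz": 0, "dx": 0.2, "dy": 1, "dz": 0, "fingers": 255},
    {"wx": 0, "wy": 0, "wz": 0, "dx": 0.4, "dy": 1.9, "dz": 0, "fingers": 255},
    {"wx": 0, "wy": 0, "wz": 0, "dx": 0.4, "dy": 1.9, "dz": 0, "fingers": 255},
  ],
)

```text
t: 3.1
tool_pos: [0.4392, 0.3619, 0.1181]
orientation: [-2.425, -1.988, -0.046]
force: [-0.1, -0.1, 1.0]
opening: 0.0006
```

Request:
send_rows(
  series=[
    {"wx": 0, "wy": 0, "wz": 0, "dx": 0, "dy": 0.5, "dz": -1.5, "fingers": 255},
    {"wx": 0, "wy": 0, "wz": 0, "dx": 0.2, "dy": 1, "dz": -1, "fingers": 255},
    {"wx": 0, "wy": 0, "wz": 0, "dx": 0.3, "dy": 1.8, "dz": 0, "fingers": 255},
    {"wx": 0, "wy": 0, "wz": 0, "dx": 0.3, "dy": 1.8, "dz": 0, "fingers": 255},
    {"wx": 0, "wy": 0, "wz": 0, "dx": 0.3, "dy": 1.8, "dz": 0, "fingers": 255},
    {"wx": 0, "wy": 0, "wz": 0, "dx": 0, "dy": 0, "dz": 0, "fingers": 255},
  ],
)

```text
t: 3.6
tool_pos: [0.4571, 0.4463, 0.1076]
orientation: [-2.423, -1.988, -0.077]
force: [-0.1, 1.3, 1.0]
opening: 0.0006
```

Run:
```python
from h import *
s=robot.read_state();print(s['t'],s['tool_pos'],s['orientation'],'yaw',s['q'][0]-s['q'][5])
a=robot.read_camera('scene');b=robot.read_camera('side')
f=lambda i:cv2.resize(i,None,fx=4,fy=4,interpolation=cv2.INTER_CUBIC)
save(np.hstack([f(a[170:280,290:390]),f(b[130:240,160:260])]),'v4.png')
```

```text
3.6 [0.45714006 0.44630963 0.10762043] [-2.42309441 -1.98801633 -0.07705044] yaw -0.19493400798730154
```

View pics/v4.png

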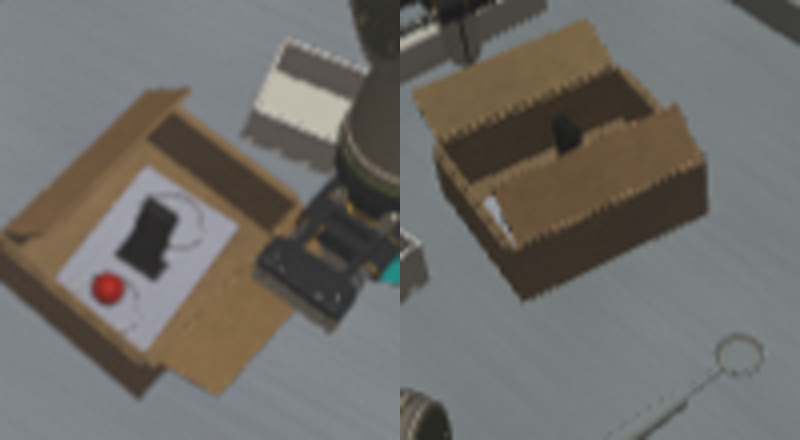

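```bash
cat >> h.py <<'E'
def level():
    from scipy.spatial.transform import Rotation as R
    s=robot.read_state();Rm=R.from_rotvec(s['orientation']).as_matrix()
    z=Rm[:,2];c=np.cross(z,[0,0,-1]);y=Rm[:,1]
    print('t',s['t'],'pos',s['tool_pos'].round(4),'level turn wx,wy',c.round(4),'yaw',np.arctan2(y[1],y[0]).round(4),'F',s['force'].round(2),'op',round(s['opening'],4),'v',np.abs(s['dq']).max().round(4))
E
python3 -c "
from h import *
level()"
```

```text
t 3.7 pos [0.457  0.444  0.1072] level turn wx,wy [-0.0345  0.0335  0.    ] yaw -0.1972 F [0.26 0.57 0.1 ] op 0.0008 v 0.0457
```

Request:
send_rows(
  series=[
    {"wx": -0.03, "wy": 0.03, "wz": 0, "dx": -0.4, "dy": -1.5, "dz": 0, "fingers": 255},
    {"wx": 0, "wy": 0, "wz": 0, "dx": -0.6, "dy": -2.4, "dz": 0, "fingers": 255},
    {"wx": 0, "wy": 0, "wz": 0, "dx": -0.6, "dy": -2.4, "dz": 0, "fingers": 255},
    {"wx": 0, "wy": 0, "wz": 0, "dx": -0.6, "dy": -2.4, "dz": 0, "fingers": 255},
    {"wx": 0, "wy": 0, "wz": 0, "dx": -0.7, "dy": -2.4, "dz": 0, "fingers": 255},
    {"wx": 0, "wy": 0, "wz": 0, "dx": -0.7, "dy": -2.0, "dz": -0.5, "fingers": 255},
    {"wx": 0, "wy": 0, "wz": 0, "dx": 0, "dy": 0, "dz": -0.7, "fingers": 255},
    {"wx": 0, "wy": 0, "wz": 0, "dx": 0, "dy": 0, "dz": -0.3, "fingers": 255},
  ],
)

```text
t: 4.37
tool_pos: [0.4208, 0.3065, 0.0983]
orientation: [2.429, 1.991, 0.016]
force: [0.3, -1.2, -0.8]
opening: 0.001
```

```bash
python3 -c "
from h import *
level()"
```

```text
t 4.3667 pos [0.4208 0.3065 0.0983] level turn wx,wy [-0.0058  0.0086  0.    ] yaw -0.1978 F [ 0.27 -1.2  -0.77] op 0.001 v 0.0601
```

Request:
send_rows(
  series=[
    {"wx": 0, "wy": 0, "wz": 0, "dx": -0.2, "dy": -1, "dz": 0, "fingers": 255},
    {"wx": 0, "wy": 0, "wz": 0, "dx": -0.4, "dy": -1.9, "dz": 0, "fingers": 255},
    {"wx": 0, "wy": 0, "wz": 0, "dx": -0.4, "dy": -1.9, "dz": 0, "fingers": 255},
    {"wx": 0, "wy": 0, "wz": 0, "dx": -0.4, "dy": -1.9, "dz": 0, "fingers": 255},
    {"wx": 0, "wy": 0, "wz": 0, "dx": -0.4, "dy": -1.9, "dz": 0, "fingers": 255},
    {"wx": 0, "wy": 0, "wz": 0, "dx": -0.4, "dy": -1.9, "dz": 0, "fingers": 255},
    {"wx": 0, "wy": 0, "wz": 0, "dx": -0.4, "dy": -1.9, "dz": 0, "fingers": 255},
    {"wx": 0, "wy": 0, "wz": 0, "dx": 0, "dy": 0, "dz": 0, "fingers": 255},
  ],
)

```text
t: 5.03
tool_pos: [0.3958, 0.18, 0.1019]
orientation: [2.423, 1.997, 0.025]
force: [-0.5, -0.0, 0.1]
opening: 0.0006
```

Run:
```python
from h import *
level()
a=robot.read_camera('scene');b=robot.read_camera('side')
f=lambda i:cv2.resize(i,None,fx=4,fy=4,interpolation=cv2.INTER_CUBIC)
save(np.hstack([f(a[170:280,290:390]),f(b[130:240,160:260])]),'v5.png')
```

```text
t 5.0333 pos [0.3958 0.18   0.1019] level turn wx,wy [-0.0091  0.0135  0.    ] yaw -0.1927 F [-0.48 -0.02  0.08] op 0.0006 v 0.0411
```

View pics/v5.png

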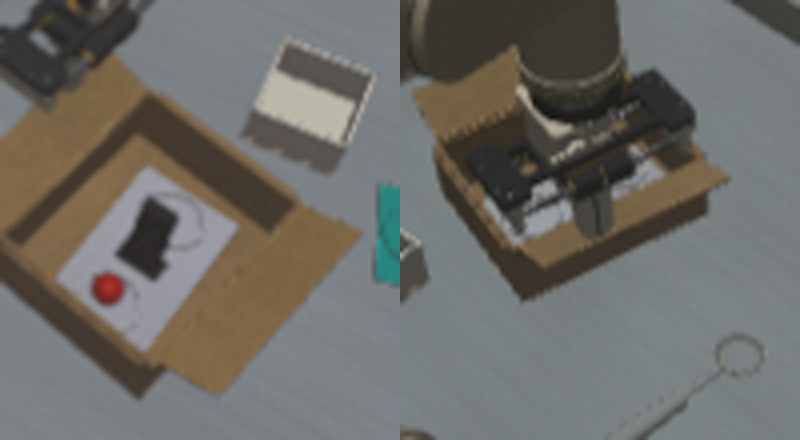

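Both flaps are folded back well past upright. I'll rise and take another wrist view to measure the grip precisely.

Request:
send_rows(
  series=[
    {"wx": 0, "wy": 0, "wz": 0, "dx": 0, "dy": 0.3, "dz": 2, "fingers": 255},
    {"wx": -0.01, "wy": 0.013, "wz": 0.03, "dx": 0, "dy": 0, "dz": 3, "fingers": 255},
    {"wx": 0, "wy": 0, "wz": 0.03, "dx": 1, "dy": 0, "dz": 3, "fingers": 255},
    {"wx": 0, "wy": 0, "wz": 0, "dx": 2, "dy": 0, "dz": 3, "fingers": 105},
    {"wx": 0, "wy": 0, "wz": 0, "dx": 2, "dy": 0, "dz": 3, "fingers": 105},
    {"wx": 0, "wy": 0, "wz": 0, "dx": 1, "dy": 0, "dz": 2, "fingers": 105},
    {"wx": 0, "wy": 0, "wz": 0, "dx": 0, "dy": 0, "dz": 0, "fingers": 105},
    {"wx": 0, "wy": 0, "wz": 0, "dx": 0, "dy": 0, "dz": 0, "fingers": 105},
    {"wx": 0, "wy": 0, "wz": 0, "dx": 0, "dy": 0, "dz": 0, "fingers": 105},
  ],
)

```text
t: 5.88
tool_pos: [0.4578, 0.1931, 0.2693]
orientation: [-2.352, -2.079, -0.001]
force: [-0.6, -0.1, 0.0]
opening: 0.0358
```

Run:
```python
from h import *
level()
im=robot.read_camera('wrist');save(im,'w6f.png')
save(cv2.resize(im[0:200,120:370],None,fx=3,fy=3,interpolation=cv2.INTER_CUBIC),'w6.png')
```

```text
t 5.8833 pos [0.4578 0.1931 0.2693] level turn wx,wy [-0.0021 -0.0013 -0.    ] yaw -0.1231 F [-0.62 -0.14  0.03] op 0.0358 v 0.0199
```

View pics/w6.png

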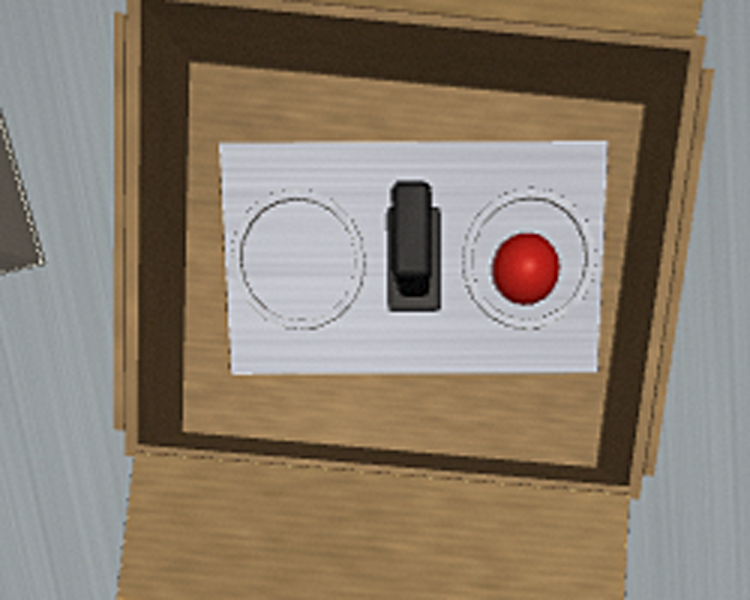

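Run:
```python
from h import *
g=lambda u,v:(120+u/3,v/3)
C=np.array([onz('wrist',g(*p),.009)[:2] for p in [(219,143),(607,142),(598,372),(231,374)]])
print(C.round(4),C.mean(0),[np.arctan2(*(C[b]-C[a])[::-1]) for a,b in((0,1),(3,2))],[np.linalg.norm(C[b]-C[a]) for a,b in((0,1),(1,2),(2,3))])
T=np.array([onz('wrist',g(*p),.107)[:2] for p in [(392,184),(431,184),(432,275),(393,275)]])
print(T.round(4),T.mean(0),np.linalg.norm(T[1]-T[0]),np.linalg.norm(T[2]-T[1]))
p=[onz('wrist',g(*p),.012)[:2] for p in [(302,262),(525,262)]];print(np.mean(p,0))
print('tom',onz('wrist',g(526,268),.024))
```

```text
[[0.3894 0.3634]
 [0.5591 0.3427]
 [0.5479 0.2449]
 [0.3774 0.265 ]] [0.46844234 0.30399975] [np.float64(-0.12125877612141361), np.float64(-0.11780978355980888)] [np.float64(0.17097123502863298), np.float64(0.09847625394589495), np.float64(0.17172360672388484)]
[[0.4637 0.3195]
 [0.477  0.3178]
 [0.4738 0.2884]
 [0.4602 0.2901]] [0.46865764 0.30397559] 0.01337671009540362 0.029574311205486835
[0.46830652 0.30338055]
tom [0.51696629 0.29358729 0.024     ]
```

Request:
send_rows(
  series=[
    {"wx": 0, "wy": 0, "wz": 0, "dx": 0.2, "dy": 1.5, "dz": 0, "fingers": 85},
    {"wx": 0, "wy": 0, "wz": 0, "dx": 0.2, "dy": 2.2, "dz": -1, "fingers": 85},
    {"wx": 0, "wy": 0, "wz": 0, "dx": 0.2, "dy": 2.2, "dz": -2, "fingers": 85},
    {"wx": 0, "wy": 0, "wz": 0, "dx": 0.2, "dy": 2.2, "dz": -3, "fingers": 85},
    {"wx": 0, "wy": 0, "wz": 0, "dx": 0.2, "dy": 2, "dz": -3, "fingers": 85},
    {"wx": 0, "wy": 0, "wz": 0, "dx": 0, "dy": 0.5, "dz": -2, "fingers": 85},
    {"wx": 0, "wy": 0, "wz": 0, "dx": 0, "dy": 0, "dz": 0, "fingers": 85},
  ],
)

```text
t: 6.52
tool_pos: [0.4597, 0.3026, 0.1463]
orientation: [-2.35, -2.077, 0.015]
force: [-0.2, -0.5, -1.3]
opening: 0.0622
```

```bash
python3 -c "
from h import *
level()"
```

```text
t 6.5167 pos [0.4597 0.3026 0.1463] level turn wx,wy [ 0.0024 -0.0107  0.    ] yaw -0.123 F [-0.21 -0.46 -1.34] op 0.0622 v 0.0282
```

Request:
send_rows(
  series=[
    {"wx": 0.002, "wy": -0.011, "wz": 0, "dx": 0.9, "dy": 0.1, "dz": 0, "fingers": 85},
    {"wx": 0, "wy": 0, "wz": 0, "dx": 0, "dy": 0, "dz": -1.5, "fingers": 85},
    {"wx": 0, "wy": 0, "wz": 0, "dx": 0, "dy": 0, "dz": -1.5, "fingers": 85},
    {"wx": 0, "wy": 0, "wz": 0, "dx": 0, "dy": 0, "dz": 0, "fingers": 85},
  ],
)

```text
t: 6.85
tool_pos: [0.468, 0.3026, 0.1154]
orientation: [2.351, 2.082, -0.003]
force: [-0.3, 0.4, 0.4]
opening: 0.0622
```

```bash
python3 -c "
from h import *
level()"
```

```text
t 6.85 pos [0.468  0.3026 0.1154] level turn wx,wy [ 0.0023 -0.0006  0.    ] yaw -0.1211 F [-0.32  0.43  0.38] op 0.0622 v 0.0453
```

Request:
send_rows(
  series=[
    {"wx": 0.002, "wy": 0, "wz": 0, "dx": 0.05, "dy": 0.1, "dz": -1.5, "fingers": 85},
    {"wx": 0, "wy": 0, "wz": 0, "dx": 0, "dy": 0, "dz": -1.5, "fingers": 85},
    {"wx": 0, "wy": 0, "wz": 0, "dx": 0, "dy": 0, "dz": -1.2, "fingers": 85},
    {"wx": 0, "wy": 0, "wz": 0, "dx": 0, "dy": 0, "dz": -0.5, "fingers": 85},
    {"wx": 0, "wy": 0, "wz": 0, "dx": 0, "dy": 0, "dz": 0, "fingers": 85},
    {"wx": 0, "wy": 0, "wz": 0, "dx": 0, "dy": 0, "dz": 0, "fingers": 85},
  ],
)

```text
t: 7.35
tool_pos: [0.4742, 0.3029, 0.0757]
orientation: [2.352, 2.077, 0.016]
force: [0.3, -0.7, -0.2]
opening: 0.062
```

```bash
python3 -c "
from h import *
level()"
```

```text
t 7.35 pos [0.4742 0.3029 0.0757] level turn wx,wy [-0.0038  0.0098  0.    ] yaw -0.1242 F [ 0.27 -0.69 -0.2 ] op 0.062 v 0.0066
```

Request:
send_rows(
  series=[
    {"wx": -0.004, "wy": 0.01, "wz": 0.003, "dx": -0.55, "dy": 0.1, "dz": -0.6, "fingers": 85},
    {"wx": 0, "wy": 0, "wz": 0, "dx": 0, "dy": 0, "dz": 0, "fingers": 85},
  ],
)

```text
t: 7.52
tool_pos: [0.4695, 0.3042, 0.0713]
orientation: [2.352, 2.082, 0.002]
force: [0.3, 0.5, -1.0]
opening: 0.062
```

```bash
python3 -c "
from h import *
level()"
```

```text
t 7.5167 pos [0.4695 0.3042 0.0713] level turn wx,wy [-0.0007  0.0012  0.    ] yaw -0.1214 F [ 0.29  0.55 -1.04] op 0.062 v 0.0304
```

Request:
send_rows(
  series=[
    {"wx": 0, "wy": 0, "wz": 0, "dx": -0.1, "dy": 0, "dz": -0.3, "fingers": 130},
    {"wx": 0, "wy": 0, "wz": 0, "dx": 0, "dy": 0, "dz": 0, "fingers": 170},
    {"wx": 0, "wy": 0, "wz": 0, "dx": 0, "dy": 0, "dz": 0, "fingers": 200},
    {"wx": 0, "wy": 0, "wz": 0, "dx": 0, "dy": 0, "dz": 0, "fingers": 206},
    {"wx": 0, "wy": 0, "wz": 0, "dx": 0, "dy": 0, "dz": 0, "fingers": 210},
    {"wx": 0, "wy": 0, "wz": 0, "dx": 0, "dy": 0, "dz": 0, "fingers": 215},
    {"wx": 0, "wy": 0, "wz": 0, "dx": 0, "dy": 0, "dz": 0, "fingers": 220},
    {"wx": 0, "wy": 0, "wz": 0, "dx": 0, "dy": 0, "dz": 0, "fingers": 230},
    {"wx": 0, "wy": 0, "wz": 0, "dx": 0, "dy": 0, "dz": 0, "fingers": 255},
    {"wx": 0, "wy": 0, "wz": 0, "dx": 0, "dy": 0, "dz": 0, "fingers": 255},
    {"wx": 0, "wy": 0, "wz": 0, "dx": 0, "dy": 0, "dz": 0, "fingers": 255},
    {"wx": 0, "wy": 0, "wz": 0, "dx": 0, "dy": 0, "dz": 0, "fingers": 255},
  ],
  newtons=25,
)

```text
t: 8.52
tool_pos: [0.469, 0.3052, 0.0699]
orientation: [2.351, 2.083, 0.006]
force: [0.2, -0.1, 1.3]
opening: 0.0138
```

Run:
```python
from h import *
level()
im=robot.read_camera('scene');b=robot.read_camera('side')
f=lambda i:cv2.resize(i,None,fx=4,fy=4,interpolation=cv2.INTER_CUBIC)
save(np.hstack([f(im[170:280,290:390]),f(b[130:240,160:260])]),'v7.png')
```

```text
t 8.5167 pos [0.469  0.3052 0.0699] level turn wx,wy [-0.002  0.003  0.   ] yaw -0.1207 F [ 0.21 -0.13  1.27] op 0.0138 v 0.0019
```

View pics/v7.png

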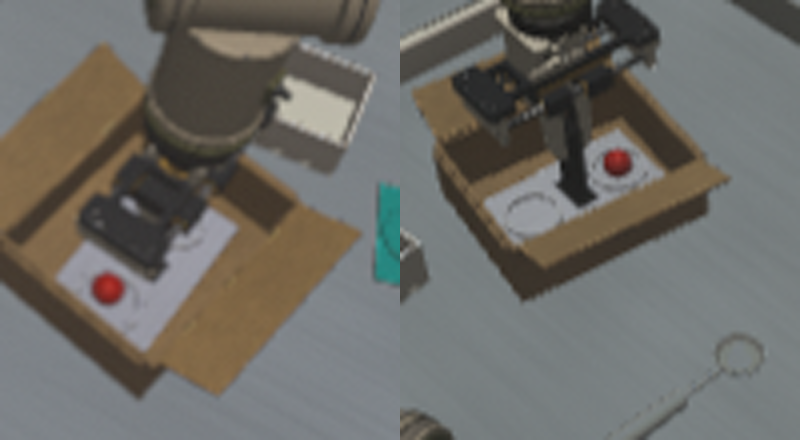

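Request:
send_rows(
  series=[
    {"wx": 0, "wy": 0, "wz": 0, "dx": 0, "dy": 0, "dz": 0.2, "fingers": 255},
    {"wx": 0, "wy": 0, "wz": 0, "dx": 0, "dy": 0, "dz": 0.4, "fingers": 255},
    {"wx": 0, "wy": 0, "wz": 0, "dx": 0, "dy": 0, "dz": 0.5, "fingers": 255},
    {"wx": 0, "wy": 0, "wz": 0, "dx": 0, "dy": 0, "dz": 0.6, "fingers": 255},
    {"wx": 0, "wy": 0, "wz": 0, "dx": 0, "dy": 0, "dz": 0.6, "fingers": 255},
    {"wx": 0, "wy": 0, "wz": 0, "dx": 0, "dy": 0, "dz": 0.6, "fingers": 255},
    {"wx": 0, "wy": 0, "wz": 0, "dx": 0, "dy": 0, "dz": 0.4, "fingers": 255},
    {"wx": 0, "wy": 0, "wz": 0, "dx": 0, "dy": 0, "dz": 0.2, "fingers": 255},
    {"wx": 0, "wy": 0, "wz": 0, "dx": 0, "dy": 0, "dz": 0, "fingers": 255},
  ],
  newtons=35,
)

```text
t: 9.37
tool_pos: [0.4679, 0.3044, 0.1076]
orientation: [2.351, 2.083, 0.002]
force: [0.2, -0.0, -2.7]
opening: 0.0135
```

Run:
```python
from h import *
level()
b=robot.read_camera('side')
f=lambda i:cv2.resize(i,None,fx=5,fy=5,interpolation=cv2.INTER_CUBIC)
save(f(b[110:220,150:270]),'v8.png')
```

```text
t 9.3667 pos [0.4679 0.3044 0.1076] level turn wx,wy [-0.0005  0.0011  0.    ] yaw -0.1206 F [ 0.24 -0.03 -2.68] op 0.0135 v 0.0063
```

View pics/v8.png

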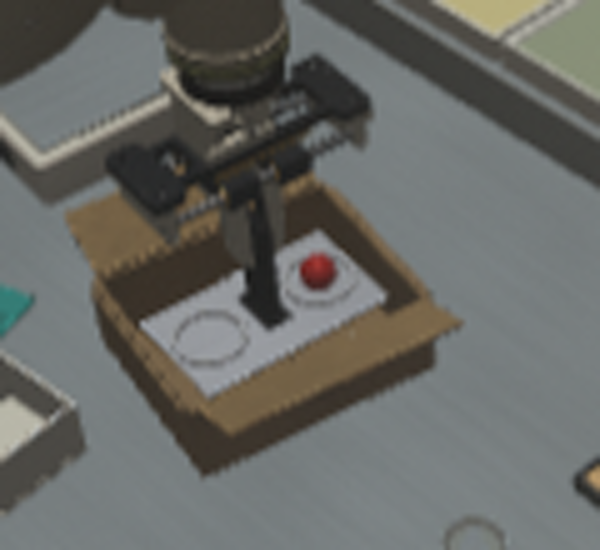

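Request:
send_rows(
  series=[
    {"wx": 0, "wy": 0, "wz": 0, "dx": 0, "dy": 0, "dz": 0.4, "fingers": 255},
    {"wx": 0, "wy": 0, "wz": 0, "dx": 0, "dy": 0, "dz": 0.7, "fingers": 255},
    {"wx": 0, "wy": 0, "wz": 0, "dx": 0, "dy": 0, "dz": 0.9, "fingers": 255},
    {"wx": 0, "wy": 0, "wz": 0, "dx": 0, "dy": 0, "dz": 1, "fingers": 255},
    {"wx": 0, "wy": 0, "wz": 0, "dx": 0, "dy": 0, "dz": 1, "fingers": 255},
    {"wx": 0, "wy": 0, "wz": 0, "dx": 0, "dy": 0, "dz": 1, "fingers": 255},
    {"wx": 0, "wy": 0, "wz": 0, "dx": 0, "dy": 0, "dz": 1, "fingers": 255},
    {"wx": 0, "wy": 0, "wz": 0, "dx": 0, "dy": 0, "dz": 1, "fingers": 255},
    {"wx": 0, "wy": 0, "wz": 0, "dx": 0, "dy": 0, "dz": 0.8, "fingers": 255},
    {"wx": 0, "wy": 0, "wz": 0, "dx": 0, "dy": 0, "dz": 0.6, "fingers": 255},
    {"wx": 0, "wy": 0, "wz": 0, "dx": 0, "dy": 0, "dz": 0.4, "fingers": 255},
    {"wx": 0, "wy": 0, "wz": 0, "dx": 0, "dy": 0, "dz": 0.2, "fingers": 255},
    {"wx": 0, "wy": 0, "wz": 0, "dx": 0, "dy": 0, "dz": 0, "fingers": 255},
  ],
)

```text
t: 10.5
tool_pos: [0.4679, 0.3044, 0.2088]
orientation: [2.351, 2.083, 0.005]
force: [-0.0, 1.1, -2.8]
opening: 0.0138
```

```bash
python3 -c "
from h import *
level()"
```

```text
t 10.5 pos [0.4679 0.3044 0.2088] level turn wx,wy [-0.0015  0.0031  0.    ] yaw -0.1206 F [-0.04  1.07 -2.8 ] op 0.0138 v 0.0013
```

Request:
send_rows(
  series=[
    {"wx": 0, "wy": 0, "wz": 0, "dx": 0, "dy": -0.2, "dz": 0, "fingers": 255},
    {"wx": 0, "wy": 0, "wz": 0, "dx": 0, "dy": -0.4, "dz": 0, "fingers": 255},
    {"wx": 0, "wy": 0, "wz": 0, "dx": 0.1, "dy": -0.6, "dz": 0, "fingers": 255},
    {"wx": 0, "wy": 0, "wz": 0, "dx": 0.1, "dy": -0.8, "dz": 0, "fingers": 255},
    {"wx": 0, "wy": 0, "wz": 0, "dx": 0.1, "dy": -1, "dz": 0, "fingers": 255},
    {"wx": 0, "wy": 0, "wz": 0, "dx": 0.1, "dy": -1.2, "dz": 0, "fingers": 255},
    {"wx": 0, "wy": 0, "wz": 0, "dx": 0.1, "dy": -1.2, "dz": 0, "fingers": 255},
    {"wx": 0, "wy": 0, "wz": 0, "dx": 0.1, "dy": -1.2, "dz": 0, "fingers": 255},
    {"wx": 0, "wy": 0, "wz": 0, "dx": 0.1, "dy": -1.2, "dz": 0, "fingers": 255},
    {"wx": 0, "wy": 0, "wz": 0, "dx": 0.1, "dy": -1.2, "dz": 0, "fingers": 255},
    {"wx": 0, "wy": 0, "wz": 0, "dx": 0.1, "dy": -1, "dz": 0, "fingers": 255},
    {"wx": 0, "wy": 0, "wz": 0, "dx": 0.1, "dy": -0.8, "dz": 0, "fingers": 255},
    {"wx": 0, "wy": 0, "wz": 0, "dx": 0.1, "dy": -0.6, "dz": 0, "fingers": 255},
    {"wx": 0, "wy": 0, "wz": 0, "dx": 0, "dy": -0.4, "dz": 0, "fingers": 255},
    {"wx": 0, "wy": 0, "wz": 0, "dx": 0, "dy": -0.2, "dz": 0, "fingers": 255},
    {"wx": 0, "wy": 0, "wz": 0, "dx": 0, "dy": 0, "dz": 0, "fingers": 255},
  ],
)

```text
t: 11.83
tool_pos: [0.4782, 0.1675, 0.2057]
orientation: [2.355, 2.078, -0.003]
force: [0.1, -0.5, -3.9]
opening: 0.0134
```

Run:
```python
from h import *
level()
b=robot.read_camera('side')
f=lambda i:cv2.resize(i,None,fx=4,fy=4,interpolation=cv2.INTER_CUBIC)
save(f(b[90:220,160:340]),'v9.png')
```

```text
t 11.8333 pos [0.4782 0.1675 0.2057] level turn wx,wy [ 0.0018 -0.001   0.    ] yaw -0.1246 F [ 0.14 -0.47 -3.87] op 0.0134 v 0.0052
```

View pics/v9.png

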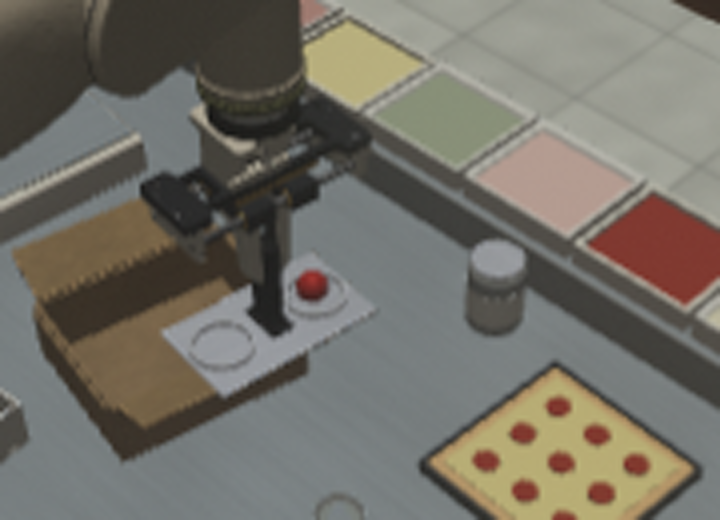

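Level, and the tomato is in its pocket at (313,285) of the crop. Carrying on.

Request:
send_rows(
  series=[
    {"wx": 0, "wy": 0, "wz": 0, "dx": 0, "dy": -0.2, "dz": 0, "fingers": 255},
    {"wx": 0, "wy": 0, "wz": 0, "dx": 0, "dy": -0.4, "dz": 0, "fingers": 255},
    {"wx": 0, "wy": 0, "wz": 0, "dx": 0, "dy": -0.6, "dz": 0, "fingers": 255},
    {"wx": 0, "wy": 0, "wz": 0, "dx": 0.1, "dy": -0.8, "dz": 0, "fingers": 255},
    {"wx": 0, "wy": 0, "wz": 0, "dx": 0.1, "dy": -1, "dz": 0, "fingers": 255},
    {"wx": 0, "wy": 0, "wz": 0, "dx": 0.1, "dy": -1.2, "dz": 0, "fingers": 255},
    {"wx": 0, "wy": 0, "wz": 0, "dx": 0.1, "dy": -1.4, "dz": 0, "fingers": 255},
    {"wx": 0, "wy": 0, "wz": 0, "dx": 0.1, "dy": -1.4, "dz": 0, "fingers": 255},
    {"wx": 0, "wy": 0, "wz": 0, "dx": 0.1, "dy": -1.4, "dz": 0, "fingers": 255},
    {"wx": 0, "wy": 0, "wz": 0, "dx": 0.1, "dy": -1.4, "dz": 0, "fingers": 255},
    {"wx": 0, "wy": 0, "wz": 0, "dx": 0.1, "dy": -1.4, "dz": 0, "fingers": 255},
    {"wx": 0, "wy": 0, "wz": 0, "dx": 0.1, "dy": -1.4, "dz": 0, "fingers": 255},
    {"wx": 0, "wy": 0, "wz": 0, "dx": 0.1, "dy": -1.4, "dz": 0, "fingers": 255},
    {"wx": 0, "wy": 0, "wz": 0, "dx": 0.1, "dy": -1.4, "dz": 0, "fingers": 255},
    {"wx": 0, "wy": 0, "wz": 0, "dx": 0.1, "dy": -1.2, "dz": 0, "fingers": 255},
    {"wx": 0, "wy": 0, "wz": 0, "dx": 0.1, "dy": -1, "dz": 0, "fingers": 255},
    {"wx": 0, "wy": 0, "wz": 0, "dx": 0.1, "dy": -0.8, "dz": 0, "fingers": 255},
    {"wx": 0, "wy": 0, "wz": 0, "dx": 0, "dy": -0.5, "dz": 0, "fingers": 255},
    {"wx": 0, "wy": 0, "wz": 0, "dx": 0, "dy": -0.2, "dz": 0, "fingers": 255},
    {"wx": 0, "wy": 0, "wz": 0, "dx": 0, "dy": 0, "dz": 0, "fingers": 255},
  ],
)

```text
t: 13.55
tool_pos: [0.4908, -0.0429, 0.2058]
orientation: [2.353, 2.078, -0.005]
force: [-0.0, -0.0, -2.7]
opening: 0.0136
```

```bash
python3 -c "
from h import *
level()"
```

```text
t 13.55 pos [ 0.4908 -0.0429  0.2058] level turn wx,wy [ 0.0036 -0.001   0.    ] yaw -0.1242 F [-0.01 -0.04 -2.74] op 0.0136 v 0.0052
```

Request:
send_rows(
  series=[
    {"wx": 0, "wy": 0, "wz": 0, "dx": 0, "dy": -0.2, "dz": 0, "fingers": 255},
    {"wx": 0, "wy": 0, "wz": 0, "dx": 0, "dy": -0.4, "dz": 0, "fingers": 255},
    {"wx": 0, "wy": 0, "wz": 0, "dx": 0, "dy": -0.6, "dz": 0, "fingers": 255},
    {"wx": 0, "wy": 0, "wz": 0, "dx": 0.1, "dy": -0.8, "dz": 0, "fingers": 255},
    {"wx": 0, "wy": 0, "wz": 0, "dx": 0.1, "dy": -1, "dz": 0, "fingers": 255},
    {"wx": 0, "wy": 0, "wz": 0, "dx": 0.2, "dy": -1.2, "dz": 0, "fingers": 255},
    {"wx": 0, "wy": 0, "wz": 0, "dx": 0.2, "dy": -1.4, "dz": 0, "fingers": 255},
    {"wx": 0, "wy": 0, "wz": 0, "dx": 0.2, "dy": -1.4, "dz": 0, "fingers": 255},
    {"wx": 0, "wy": 0, "wz": 0, "dx": 0.2, "dy": -1.4, "dz": 0, "fingers": 255},
    {"wx": 0, "wy": 0, "wz": 0, "dx": 0.2, "dy": -1.4, "dz": 0, "fingers": 255},
    {"wx": 0, "wy": 0, "wz": 0, "dx": 0.2, "dy": -1.4, "dz": 0, "fingers": 255},
    {"wx": 0, "wy": 0, "wz": 0, "dx": 0.2, "dy": -1.4, "dz": 0, "fingers": 255},
    {"wx": 0, "wy": 0, "wz": 0, "dx": 0.2, "dy": -1.4, "dz": 0, "fingers": 255},
    {"wx": 0, "wy": 0, "wz": 0, "dx": 0.2, "dy": -1.4, "dz": 0, "fingers": 255},
    {"wx": 0, "wy": 0, "wz": 0, "dx": 0.2, "dy": -1.2, "dz": 0, "fingers": 255},
    {"wx": 0, "wy": 0, "wz": 0, "dx": 0.1, "dy": -1, "dz": 0, "fingers": 255},
    {"wx": 0, "wy": 0, "wz": 0, "dx": 0.1, "dy": -0.8, "dz": 0, "fingers": 255},
    {"wx": 0, "wy": 0, "wz": 0, "dx": 0, "dy": -0.5, "dz": 0, "fingers": 255},
    {"wx": 0, "wy": 0, "wz": 0, "dx": 0, "dy": -0.2, "dz": 0, "fingers": 255},
    {"wx": 0, "wy": 0, "wz": 0, "dx": 0, "dy": 0, "dz": 0, "fingers": 255},
  ],
)

```text
t: 15.22
tool_pos: [0.515, -0.256, 0.2046]
orientation: [2.354, 2.078, -0.006]
force: [-0.0, 0.1, -3.5]
opening: 0.0139
```

```bash
python3 -c "
from h import *
level()"
```

```text
t 15.2167 pos [ 0.515  -0.256   0.2046] level turn wx,wy [ 0.0042 -0.0018  0.    ] yaw -0.1244 F [-0.01  0.05 -3.47] op 0.0139 v 0.0042
```

Remaining: about dx +1.3 cm, dy -11.3 cm.

Request:
send_rows(
  series=[
    {"wx": 0, "wy": 0, "wz": 0, "dx": 0, "dy": -0.2, "dz": 0, "fingers": 255},
    {"wx": 0.002, "wy": 0, "wz": 0, "dx": 0.1, "dy": -0.4, "dz": 0, "fingers": 255},
    {"wx": 0.002, "wy": 0, "wz": 0, "dx": 0.1, "dy": -0.6, "dz": 0, "fingers": 255},
    {"wx": 0, "wy": 0, "wz": 0, "dx": 0.1, "dy": -0.8, "dz": 0, "fingers": 255},
    {"wx": 0, "wy": 0, "wz": 0, "dx": 0.1, "dy": -1, "dz": 0, "fingers": 255},
    {"wx": 0, "wy": 0, "wz": 0, "dx": 0.2, "dy": -1, "dz": 0, "fingers": 255},
    {"wx": 0, "wy": 0, "wz": 0, "dx": 0.2, "dy": -1, "dz": 0, "fingers": 255},
    {"wx": 0, "wy": 0, "wz": 0, "dx": 0.1, "dy": -1, "dz": 0, "fingers": 255},
    {"wx": 0, "wy": 0, "wz": 0, "dx": 0.1, "dy": -1, "dz": 0, "fingers": 255},
    {"wx": 0, "wy": 0, "wz": 0, "dx": 0.1, "dy": -0.8, "dz": 0, "fingers": 255},
    {"wx": 0, "wy": 0, "wz": 0, "dx": 0.1, "dy": -0.6, "dz": 0, "fingers": 255},
    {"wx": 0, "wy": 0, "wz": 0, "dx": 0, "dy": -0.4, "dz": 0, "fingers": 255},
    {"wx": 0, "wy": 0, "wz": 0, "dx": 0, "dy": -0.2, "dz": 0, "fingers": 255},
    {"wx": 0, "wy": 0, "wz": 0, "dx": 0, "dy": 0, "dz": 0, "fingers": 255},
    {"wx": 0, "wy": 0, "wz": 0, "dx": 0, "dy": 0, "dz": 0, "fingers": 255},
  ],
)

```text
t: 16.47
tool_pos: [0.5281, -0.3551, 0.204]
orientation: [-2.352, -2.079, 0.002]
force: [0.1, 0.1, -2.4]
opening: 0.0141
```

Run:
```python
from h import *
level()
a=robot.read_camera('scene');b=robot.read_camera('side');w=robot.read_camera('wrist');save(w,'w10.png')
f=lambda i:cv2.resize(i,None,fx=2.5,fy=2.5,interpolation=cv2.INTER_CUBIC)
save(np.hstack([f(a[80:240,100:260]),f(b[180:340,270:430])]),'v10.png')
save(np.hstack([cv2.resize(a,(400,300)),cv2.resize(b,(400,300))]),'v11.png')
```

```text
t 16.4667 pos [ 0.5281 -0.3551  0.204 ] level turn wx,wy [-0.0011 -0.0023 -0.    ] yaw -0.1232 F [ 0.14  0.13 -2.42] op 0.0141 v 0.0026
```

View pics/v10.png

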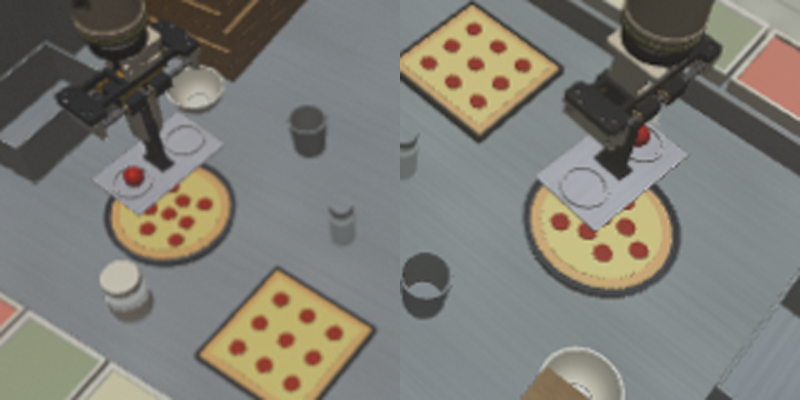

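View pics/v11.png

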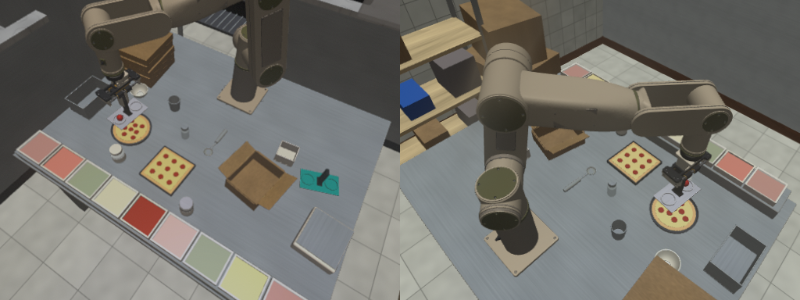

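Request:
send_rows(
  series=[
    {"wx": 0, "wy": 0, "wz": 0, "dx": 0, "dy": -0.2, "dz": 0, "fingers": 255},
    {"wx": 0, "wy": 0, "wz": 0, "dx": 0, "dy": -0.3, "dz": 0, "fingers": 255},
    {"wx": 0, "wy": 0, "wz": 0, "dx": 0, "dy": -0.3, "dz": 0, "fingers": 255},
    {"wx": 0, "wy": 0, "wz": 0, "dx": 0, "dy": -0.2, "dz": 0, "fingers": 255},
    {"wx": 0, "wy": 0, "wz": 0, "dx": 0, "dy": 0, "dz": 0, "fingers": 255},
    {"wx": 0, "wy": 0, "wz": 0, "dx": 0, "dy": 0, "dz": 0, "fingers": 255},
    {"wx": 0, "wy": 0, "wz": 0, "dx": 0, "dy": 0, "dz": 0, "fingers": 255},
    {"wx": 0, "wy": 0, "wz": 0, "dx": 0, "dy": 0, "dz": 0, "fingers": 255},
    {"wx": 0, "wy": 0, "wz": 0, "dx": 0, "dy": 0, "dz": 0, "fingers": 255},
    {"wx": 0, "wy": 0, "wz": 0, "dx": 0, "dy": 0, "dz": 0, "fingers": 255},
    {"wx": 0, "wy": 0, "wz": 0, "dx": 0, "dy": 0, "dz": 0, "fingers": 255},
    {"wx": 0, "wy": 0, "wz": 0, "dx": 0, "dy": 0, "dz": 0, "fingers": 255},
  ],
)

```text
t: 17.62
tool_pos: [0.5285, -0.3647, 0.2046]
orientation: [-2.351, -2.082, 0.001]
force: [-0.3, 0.3, -2.6]
opening: 0.0141
```

Run:
```python
from h import *
level()
a=robot.read_camera('scene');b=robot.read_camera('side')
f=lambda i:cv2.resize(i,None,fx=5,fy=5,interpolation=cv2.INTER_CUBIC)
save(np.hstack([f(a[110:200,130:210]),f(b[200:290,310:390])]),'v12.png')
save(f(a[160:280,270:400]),'v13.png')
level()
```

```text
t 17.6167 pos [ 0.5285 -0.3647  0.2046] level turn wx,wy [-0.0008 -0.0017 -0.    ] yaw -0.1211 F [-0.26  0.27 -2.6 ] op 0.0141 v 0.0023
t 17.7167 pos [ 0.5285 -0.3647  0.2046] level turn wx,wy [-0.0008 -0.0016 -0.    ] yaw -0.1211 F [ 0.07 -0.32 -3.14] op 0.0139 v 0.0019
```

View pics/v12.png

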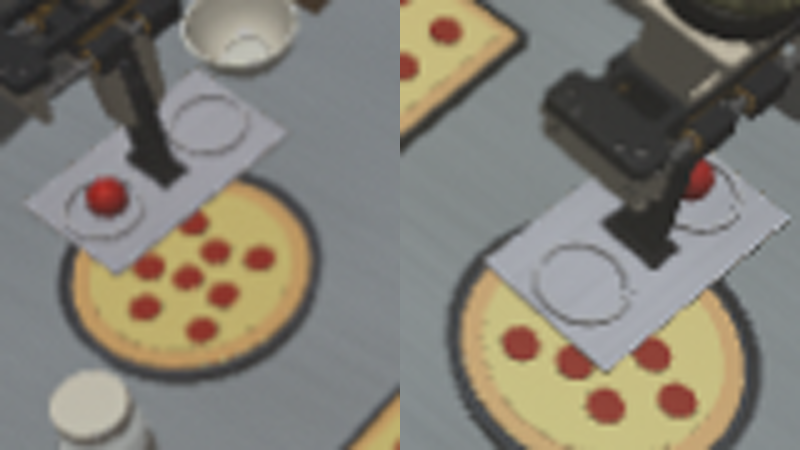

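View pics/v13.png

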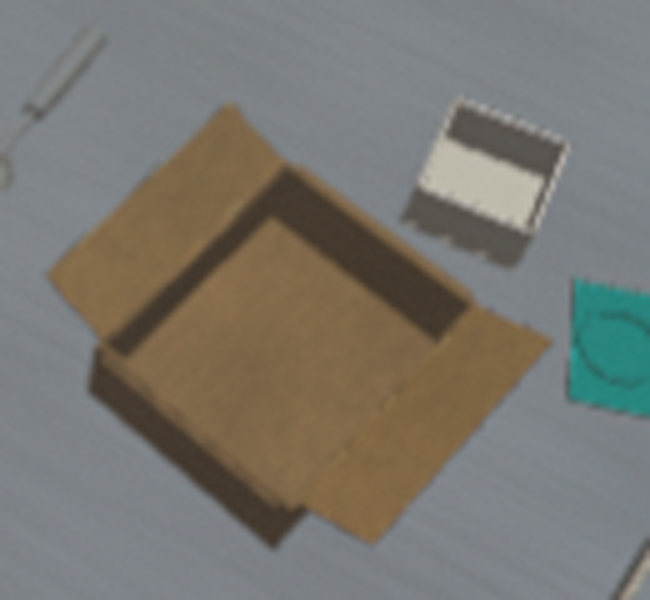

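Run:
```python
from h import *
for c,o,ps in [('scene',(130,110),[(25,203),(200,70),(287,132),(115,272)]),('side',(310,200),[(88,262),(390,217),(206,370)])]:
    P=np.array([onz(c,(o[0]+u/5,o[1]+v/5),.144)[:2] for u,v in ps]);print(c,P.round(3).tolist(),P.mean(0) if len(P)==4 else (P[0]+P[1])/2)
# pan ellipse centre of rim z=.018
print(onz('scene',(130+190/5,110+272/5),.018),)
robot.close_job()
```

```text
scene [[0.605, -0.421], [0.435, -0.398], [0.449, -0.304], [0.618, -0.325]] [ 0.52680964 -0.36191426]
side [[0.452, -0.311], [0.609, -0.427], [0.44, -0.406]] [ 0.53058204 -0.36909082]
[ 0.52999616 -0.36228637  0.018     ]
the job is handed in; nothing more can be done
```

I folded both carton flaps back well past upright. I then gripped the silver tray by its black grip, lifted it out with the tomato in its pocket, and handed the job in with the tray held over the round pizza. No verdict was reported.

The last checks, at 17.7 s, showed nothing failed or in disagreement:
- **Position:** the tray's centre is about (0.528, -0.365), and the round pan measures about (0.53, -0.365). The two fixed cameras agree on the tray centre to within about 8 mm.
- **Height and tilt:** the tray's underside is about 14 cm above the counter. The tool is level to within 0.002 rad, and the arm was almost still.
- **Grip:** the fingers are closed on the grip at 14 mm with 35 N set, and the tool carries about 3 N.
- **Tomato, flaps and other things:** the last pictures show the tomato inside its pocket rim, the carton empty and both flaps still folded back. In the pictures the other things on the counter look unmoved; I did not measure them again.

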